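# Dispense one coffee pod and nudge it to its marker

### The job

Press the red plunger of the pod dispenser all the way down once and let it come back up, so that exactly one copper pod comes out onto the counter. Then nudge that pod along the counter with the fingertips until it lies wholly on the round green marker, never lifting or tipping it. Leave the other pods in the dispenser, and do not disturb the spent white pod, the steel pitcher, the syrup bottle or the yellow lemon bottle.

Things in the scene. Friction and masses are not known exactly. Their poses are not given: they have to be found in the camera images.
- dispenser: pod dispenser fixed to the counter, front (-x) towards the robot within 17 degrees; origin on the counter at the centre of its clear upright magazine, z up. Magazine with dark cap: 60 mm (x) by 58 mm (y), top at 60 mm, no bottom (pods stand on the counter), pod gap under the front wall. Behind it, x = 29 to 125 mm, a black housing 62 mm wide, 70 mm high, carries the red plunger
- pod_exit (a point): point on the counter 88 mm in front (-x) of the dispenser's origin, where the centre of the pod comes to lie after a full slow press (a fast one throws it farther): a hidden blade drives the lowest pod straight out, 3.6 mm per mm of plunger travel. As the plunger rises the blade draws back and the next pod drops; a second press would eject that one
- plunger (a joint): travel of the plunger in m: 0 up, 0.025 fully down (end stop). It slides straight down against a spring: about 4 N to start, 8 N at the bottom, plus a few N of friction and damping, and it comes back up by itself when released
- plunger_top (a point): centre of the upper face of the plunger's red round cap, 38 mm diameter; 110 mm above the counter when up, 85 mm when fully down, and 66 mm behind the dispenser's origin (+x of the dispenser)
- pod_a: flat coffee pod, a copper-coloured disc with a brass-coloured top, 44 mm diameter, 16 mm high, about 25 g; origin at the centre of its underside, z up along its axis; the lowest in the magazine at the start, the one that comes out
- pod_b: flat coffee pod, a copper-coloured disc with a brass-coloured top, 44 mm diameter, 16 mm high, about 25 g; origin at the centre of its underside, z up along its axis; second in the magazine
- pod_c: flat coffee pod, a copper-coloured disc with a brass-coloured top, 44 mm diameter, 16 mm high, about 25 g; origin at the centre of its underside, z up along its axis; the top one in the magazine
- green_marker: flat green vinyl disc stuck on the counter, 90 mm diameter, too thin to feel; origin at its centre; 11 to 15 cm to one side of the line along which the pod comes out. The target for the pod
- orange_marker: flat orange vinyl disc like the green one, on the other side; the spent pod lies on it
- spent_pod: white disc with a silver top, same size as the copper pods, lying on the orange marker; origin at the centre of its underside. Leave it alone
- pitcher: open steel milk pitcher, 86 mm diameter, 105 mm high, with a loop handle that stands out 70 mm from its axis along its +x; origin at the centre of its underside. Leave it alone
- syrup_bottle: amber syrup bottle with a black cap, 60 mm diameter, 155 mm high; origin at the centre of its underside. Leave it alone
- lemon_bottle: small yellow squeeze bottle with a green cap, 60 mm diameter, 78 mm high; origin at the centre of its underside. Leave it alone

How it is judged:
On the way, in this order (a step that is already met when the one before it is completed fails the run):
1. the plunger is pressed all the way down (value of joint plunger above 0.0225 m), for 0.02 s.
2. the plunger is back up and one pod lies in front of the dispenser (value of joint plunger below 0.004 m and x of pod_a in the frame of dispenser below -0.07 m), for 0.2 s.
At the end, for the whole second after the job is handed in: The ejected pod lies flat and still, wholly on the green marker (centre within 24 mm of its centre); the plunger is up; the other two copper pods are in the magazine, one place lower; the spent pod, pitcher and both bottles stand within 20 mm of where they were (horizontal distance between pod_a and green_marker below 0.024 m and height (world z) of pod_a below 0.003 m and angle between pod_a's own z axis and vertical below 0.1 rad and linear speed of pod_a below 0.01 m/s and value of joint plunger below 0.004 m and horizontal distance between each of pod_b, pod_c and dispenser below 0.012 m and height (world z) of pod_b below 0.004 m and height (world z) of pod_c below 0.02 m and distance of each of spent_pod, pitcher, syrup_bottle, lemon_bottle from where it was at the start of the episode below 0.02 m and angle between each of spent_pod, pitcher, syrup_bottle, lemon_bottle's own z axis and vertical below 0.2 rad); the robot touches nothing.
It fails at once if the ejected pod is lifted (its underside over 12 mm above the counter) or tipped (over 0.5 rad) (height (world z) of pod_a above 0.012 m or angle between pod_a's own z axis and vertical above 0.5 rad).
It fails at once if a second pod comes out of the magazine (more than 18 mm) (horizontal distance between any of pod_b, pod_c and dispenser above 0.018 m).
It fails at once if a bystander (spent pod, pitcher, syrup bottle, lemon bottle) is moved over 20 mm, lifted or tipped over 0.3 rad (distance of any of spent_pod, pitcher, syrup_bottle, lemon_bottle from where it was at the start of the episode above 0.02 m or angle between any of spent_pod, pitcher, syrup_bottle, lemon_bottle's own z axis and vertical above 0.3 rad).
It also fails if it takes over 51 s, if anything falls off the work surface, if the arm or the gripper's body presses on something with over 40 N, if the wrist force passes 120 N, or if a joint passes its speed limit or range.

### The arm

A 6-joint arm with a two-finger parallel gripper is mounted at the origin on the work surface. World frame = base frame: x ahead of the robot, y to its left, z up, the work surface at z = 0. Lengths are in m, angles in rad, forces in N, time in s.
With the tool pointing down it reaches from about 0.425 to 0.95 m from the base axis. Payload 3.5 kg.
Tool frame: the origin (TCP) lies at the very end of the fingers, on their centre line; the grasp point (between the pads) lies behind it (r.grasp_offset is the z of the grasp point in the tool frame, in m); z points along the fingers, y is the line along which they close (so a half turn about z gives the same grasp; the last joint's range is limited). The gripper opens to 85 mm and grips with 20 to 120 N. Pads are 22 mm wide; open, the fingers measure 114 mm over their backs; the gripper's body (76 mm by 85 mm) begins 54 mm behind the grasp point. The pads swing forward as they close: fully open they stand 13 mm farther back than shut.
Start: joints at [1.17, 0.286, 1.577, -0, 1.279, -0.15], TCP at [0.167, 0.654, 0.231] pointing down, gripper open.
Joint ranges: [-2.77, 2.77], [-0.9, 2.22], [0.21, 2.48], [-1.53, 4.67], [0.24, 2.81], [-2.84, 2.84]. Speed limits (rad/s): [2.79, 2.79, 3.14, 3.14, 3.14, 3.14].

### API

Orientations are given as a unit quaternion [w, x, y, z].
In Python, from rig import r, snapshot, workorder, find_in, masks_of gives the robot as it stands.
- The arm moves only by the shell command python3 -m handwheel 'ROWS'. ROWS is a JSON object of lists of equal length, an entry for each row: "rotation": the turn, a rotation vector about the world's x, y, z in rad, a list of three; "offset": the shift along the world's x, y, z in mm, a list of three; "hand": the finger opening in mm, from 0 to 85.4. A call has 1 to 5 rows; each row shifts and turns the commanded pose from where the row before left it; what a row does not reach is not made up. A row lasts 1/10 s, in which the tool goes at most 50 mm and 8.59 degrees, less where a joint would pass 70% of its speed; a pose out of reach is approached as far as the arm can. A call with a gripper value outside its range is refused whole. The fingers move at their own pace and stop on an object; the grip force is fixed at half the most. Time passes only in rows, so rows that do not move let the fingers close. It gives the time, the measured TCP pose, the force, the opening and the grip force at its end, in the units of the state.
- r.sense(): the state, without advancing time (a new reading comes with each control period).
- snapshot(name): name is "side" or "top"; returns a dict with "color" (420x560x3 uint8, red, green, blue), "range_z" (420x560 float32, m along the optical axis (not along the pixel's ray), 0 where there is no reading), "fx", "fy", "cx", "cy" (pixels), "position" and "rotation" of the camera in the world. Camera axes: x right, y down, z forward; pixel columns grow to the right and rows downward; lengths in m; the calibration is good to about 2 mm. A picture is of the moment at which its call begins.
- workorder.close_job(): hands the job in; it is judged then, once.
Trained networks look in a picture, given as the dict that the camera call returned (one of the last four; its "shot" number tells which), for a name from the list of things; names that differ only in an ending like _2 or _b are one class to them, and where a whole thing is asked for, a point or a joint stands for the part that bears it (a point fixed in the world has none). Each returns a list of dicts, best first, with "p" (0 to 1); they miss things now and then, are a little off and sometimes report something else, mostly with a low value. They report only what shows in the picture. A call takes as long as a camera call.
- find_in(picture, target): "extent" ([centre column, centre row, width, height] in pixels, round what is visible of it).
- masks_of(picture, target): "region" (420x560 bool, what is visible of it) and "extent" ([centre column, centre row, width, height] in pixels, round what is visible of it).
The state is a dict: "clock": time; "joint_pos": joint angles; "qd": joint speeds; "effort": joint torques, N m; "ee_pos": TCP position; "eef_rot": TCP orientation; "ft_force": force on the tool from outside, world axes, zero at the start; "torque": the same for the moment, N m; "grip_width": opening from 0.0 (shut) to 1.0 (fully open); "grip_force": force on a finger pad.
Only numpy, scipy, OpenCV 4.12 (cv2) and the standard library are available. Lean on these libraries where they do the work, as an engineer would, in place of code of your own. Each camera call takes 0.05 s, during which the arm holds its last target. There are 200 camera calls.

## Working session

There is one attempt and no reset: what is moved stays moved. The work goes in short steps, Python scripts to look and compute and a shell command to move; the robot and the scene stay as the last step left them, time stands still between calls to the robot, and variables do not carry over. Pictures are saved under pics/ and viewed, at most 10 in all, crops included, and the job is handed in when it is done.

```bash
mkdir -p pics; ls
cat > h.py <<'E'
import numpy as np, cv2
from rig import r, snapshot, workorder, find_in, masks_of
def pts(s,m):
    v,u=np.nonzero(m&(s["range_z"]>0)); z=s["range_z"][v,u]
    c=np.stack([(u-s["cx"])/s["fx"]*z,(v-s["cy"])/s["fy"]*z,z],1)
    R=np.array(s["rotation"]); 
    if R.shape!=(3,3):
        from scipy.spatial.transform import Rotation as Ro
        R=Ro.from_quat(R[[1,2,3,0]]).as_matrix()
    return c@R.T+np.array(s["position"])
E
python3 - <<'E'
from h import *
ims=[]
for n in ["top","side"]:
    s=snapshot(n); ims.append(s["color"]); print(n,s["position"],np.shape(s["rotation"]),s["fx"])
    cv2.imwrite(f"pics/{n}0.png",s["color"][:,:,::-1])
    for t in ["dispenser","plunger_top","green_marker","orange_marker","spent_pod","pitcher","syrup_bottle","lemon_bottle","pod_a"]:
        for d in masks_of(s,t)[:2]:
            if d["p"]<.3: continue
            p=pts(s,d["region"])
            if len(p)<5: continue
            print(t,round(d["p"],2),np.round(d["extent"]),"med",p.mean(0).round(3),"lo",np.percentile(p,2,0).round(3),"hi",np.percentile(p,98,0).round(3))
E
```

```text
pics
top [0.46132156 0.06632465 1.05397685] (4,) 455.9813649028398
dispenser 0.65 [300. 206.  38.  72.] med [0.655 0.037 0.06 ] lo [ 0.58  -0.003  0.001] hi [0.728 0.077 0.112]
plunger_top 0.61 [301. 194.  17.  17.] med [0.672 0.037 0.111] lo [0.655 0.021 0.106] hi [0.689 0.055 0.114]
green_marker 0.62 [244. 274.  43.  39.] med [0.498 0.163 0.001] lo [ 0.458  0.124 -0.003] hi [0.538 0.204 0.005]
orange_marker 0.62 [370. 268.  41.  37.] med [ 0.509 -0.116  0.001] lo [ 0.476 -0.162 -0.003] hi [ 0.554 -0.08   0.005]
spent_pod 0.88 [373. 264.  21.  19.] med [ 0.524 -0.129  0.016] lo [ 0.505 -0.149  0.007] hi [ 0.545 -0.109  0.021]
pitcher 0.62 [228. 191.  43.  54.] med [0.682 0.201 0.045] lo [0.634 0.16  0.001] hi [0.731 0.238 0.107]
syrup_bottle 0.78 [376. 184.  35.  36.] med [ 0.689 -0.122  0.1  ] lo [ 0.669 -0.154  0.009] hi [ 0.72  -0.101  0.158]
lemon_bottle 0.62 [185. 234.  29.  23.] med [0.58  0.293 0.054] lo [0.556 0.269 0.031] hi [0.607 0.32  0.08 ]
side [ 0.22931493 -0.43252908  0.65086637] (4,) 403.9013734017681
dispenser 0.82 [292. 223.  73.  73.] med [0.647 0.022 0.052] lo [
[... 243 characters left out ...]
.686 0.05  0.111]
green_marker 0.88 [202. 235.  42.  34.] med [0.497 0.164 0.   ] lo [ 0.458  0.125 -0.002] hi [0.539 0.206 0.003]
orange_marker 0.74 [293. 315.  49.  40.] med [ 0.508 -0.12   0.001] lo [ 0.473 -0.162 -0.002] hi [ 0.556 -0.079  0.004]
spent_pod 0.62 [300. 311.  23.  27.] med [ 0.522 -0.132  0.015] lo [ 0.504 -0.15   0.003] hi [ 0.544 -0.111  0.018]
pitcher 0.56 [256. 176.  43.  52.] med [0.671 0.189 0.065] lo [0.633 0.158 0.006] hi [0.732 0.239 0.105]
syrup_bottle 0.59 [366. 242.  36.  68.] med [ 0.684 -0.139  0.082] lo [ 0.668 -0.16   0.006] hi [ 0.711 -0.109  0.155]
lemon_bottle 0.92 [203. 178.  22.  36.] med [0.575 0.285 0.042] lo [0.553 0.269 0.005] hi [0.604 0.31  0.078]
```

Run:
```python
from h import *
s=snapshot("top")
d=masks_of(s,"dispenser")[0]; p=pts(s,d["region"])
for lo,hi in [(.054,.08),(.064,.078),(.05,.064)]:
    q=p[(p[:,2]>lo)&(p[:,2]<hi)]
    print(lo,len(q),cv2.minAreaRect((q[:,:2]*1000).astype(np.float32)))
c=s["color"][130:340,150:430]
cv2.imwrite("pics/c0.png",cv2.resize(c,(800,600),interpolation=cv2.INTER_CUBIC)[:,:,::-1])
print(r.sense()["eef_rot"],r.sense()["grip_width"],r.grasp_offset)
from scipy.spatial.transform import Rotation as Ro
print(Ro.from_quat(np.array(r.sense()["eef_rot"])[[1,2,3,0]]).as_matrix().round(3))
```

```text
0.054 1643 ((654.742919921875, 35.904197692871094), (155.1620330810547, 62.5774040222168), 5.0273356437683105)
0.064 969 ((655.800048828125, 35.633514404296875), (153.1034393310547, 61.85285949707031), 5.0273356437683105)
0.05 681 ((651.4729614257812, 36.92140197753906), (149.3425750732422, 59.44584274291992), 6.8212103843688965)
[-7.53762968e-06  1.25064933e-01  9.92148559e-01 -1.99643828e-05] 0.9986177541560483 -0.0187
[[-0.969  0.248 -0.   ]
 [ 0.248  0.969 -0.   ]
 [ 0.    -0.    -1.   ]]
```

View pics/c0.png

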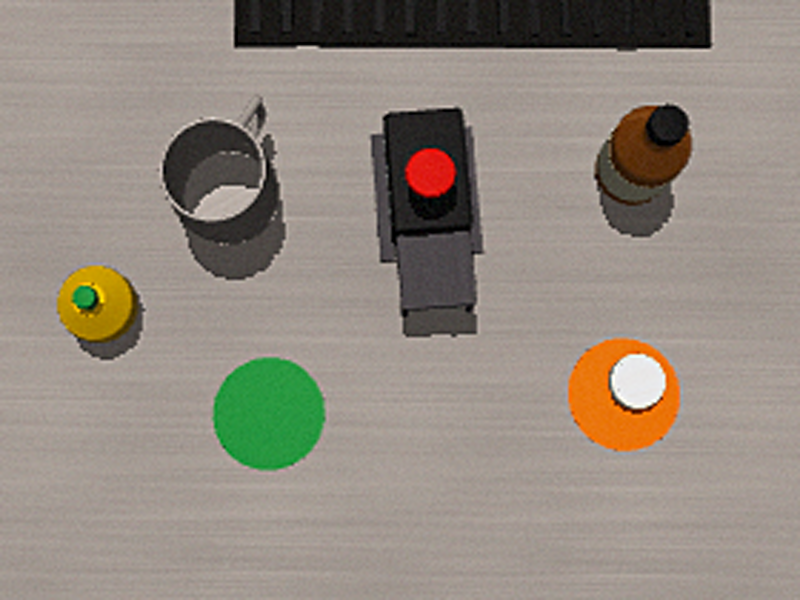

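The crop shows the red plunger at (430,173), the green marker at (268,413), and the dispenser front pointing down with about 5° of yaw. That puts the pod exit near (0.519, 0.024) and the marker at (0.498, 0.164). Next I shut the fingers and move over the plunger.

```bash
python3 -m handwheel '{"rotation":[[0,0,-0.069],[0,0,-0.069],[0,0,-0.069],[0,0,-0.069],[0,0,-0.069]],"offset":[[30,-36,0],[30,-36,0],[30,-36,0],[30,-36,0],[30,-36,0]],"hand":[0,0,0,0,0]}'
python3 -m handwheel '{"rotation":[[0,0,-0.069],[0,0,-0.069],[0,0,-0.069],[0,0,-0.069],[0,0,-0.069]],"offset":[[30,-36,0],[30,-36,0],[30,-36,0],[30,-36,0],[30,-36,0]],"hand":[0,0,0,0,0]}'
python3 -m handwheel '{"rotation":[[0,0,-0.069],[0,0,-0.069],[0,0,-0.069],[0,0,-0.069],[0,0,-0.069]],"offset":[[30,-36,0],[30,-36,0],[30,-36,0],[30,-36,0],[30,-36,0]],"hand":[0,0,0,0,0]}'
python3 -m handwheel '{"rotation":[[0,0,-0.069],[0,0,-0.069],[0,0,0],[0,0,0]],"offset":[[28,-38,0],[27,-39,0],[0,0,0],[0,0,0]],"hand":[0,0,0,0]}'
```

```text
clock: 1.6
ee_pos: [0.3183, 0.4724, 0.2315]
eef_rot: [0.0, 0.295, 0.956, 0.0]
ft_force: [1.4, -0.3, 0.3]
grip_width: 0.146
grip_force: 0.0
clock: 2.1
ee_pos: [0.4685, 0.2923, 0.2317]
eef_rot: [0.0, 0.455, 0.891, 0.0]
ft_force: [0.5, -0.2, -0.4]
grip_width: 0.001
grip_force: 0.0
clock: 2.6
ee_pos: [0.6185, 0.1122, 0.2315]
eef_rot: [0.0, 0.601, 0.799, 0.0]
ft_force: [0.3, -0.2, 0.7]
grip_width: -0.005
grip_force: 0.0
clock: 3.0
ee_pos: [0.6727, 0.0359, 0.2308]
eef_rot: [-0.001, 0.654, 0.757, -0.0]
ft_force: [-0.6, -0.3, 0.2]
grip_width: 0.001
grip_force: 0.0
```

```bash
python3 -m handwheel '{"rotation":[[0,0,0],[0,0,0],[0,0,0],[0,0,0],[0,0,0]],"offset":[[0,0,-40],[0,0,-40],[0,0,-25],[0,0,-7],[0,0,0]],"hand":[0,0,0,0,0]}'
python3 -m handwheel '{"rotation":[[0,0,0],[0,0,0],[0,0,0],[0,0,0],[0,0,0]],"offset":[[0,0,-2],[0,0,-2],[0,0,-2],[0,0,-2],[0,0,-2]],"hand":[0,0,0,0,0]}'
```

```text
clock: 3.5
ee_pos: [0.6713, 0.0382, 0.1184]
eef_rot: [-0.001, 0.653, 0.758, -0.001]
ft_force: [-0.0, -0.7, -0.2]
grip_width: -0.004
grip_force: 0.0
clock: 4.0
ee_pos: [0.6728, 0.0368, 0.1098]
eef_rot: [0.0, 0.653, 0.757, 0.0]
ft_force: [-0.4, 1.1, 3.5]
grip_width: -0.005
grip_force: 1.7
```

Contact comes at the expected height, so I press slowly.

```bash
for i in 1; do :; done
python3 -m handwheel '{"rotation":[[0,0,0],[0,0,0],[0,0,0],[0,0,0],[0,0,0]],"offset":[[0,0,-1.5],[0,0,-1.5],[0,0,-1.5],[0,0,-1.5],[0,0,-1.5]],"hand":[0,0,0,0,0]}'
python3 -m handwheel '{"rotation":[[0,0,0],[0,0,0],[0,0,0],[0,0,0],[0,0,0]],"offset":[[0,0,-1.5],[0,0,-1.5],[0,0,-1.5],[0,0,-1.5],[0,0,-1.5]],"hand":[0,0,0,0,0]}'
python3 -m handwheel '{"rotation":[[0,0,0],[0,0,0],[0,0,0],[0,0,0],[0,0,0]],"offset":[[0,0,-1.5],[0,0,-1.5],[0,0,-1.5],[0,0,-1.5],[0,0,-1.5]],"hand":[0,0,0,0,0]}'
python3 -m handwheel '{"rotation":[[0,0,0],[0,0,0],[0,0,0]],"offset":[[0,0,-1],[0,0,-1],[0,0,0]],"hand":[0,0,0]}'
```

```text
clock: 4.5
ee_pos: [0.6729, 0.0368, 0.1042]
eef_rot: [0.0, 0.653, 0.757, 0.0]
ft_force: [-4.1, 0.2, 9.4]
grip_width: 0.004
grip_force: 4.5
clock: 5.0
ee_pos: [0.6729, 0.0368, 0.0965]
eef_rot: [0.0, 0.653, 0.757, 0.0]
ft_force: [-3.6, -0.6, 7.1]
grip_width: -0.0
grip_force: 3.6
clock: 5.5
ee_pos: [0.6729, 0.0368, 0.0891]
eef_rot: [0.0, 0.653, 0.757, 0.0]
ft_force: [-3.2, 0.6, 8.2]
grip_width: -0.005
grip_force: 4.3
clock: 5.8
ee_pos: [0.6729, 0.0368, 0.087]
eef_rot: [0.0, 0.653, 0.757, 0.0]
ft_force: [-3.1, 0.1, 6.5]
grip_width: 0.005
grip_force: 3.9
```

```bash
python3 -m handwheel '{"rotation":[[0,0,0],[0,0,0],[0,0,0],[0,0,0]],"offset":[[0,0,-1],[0,0,-1],[0,0,-1],[0,0,0]],"hand":[0,0,0,0]}'
```

```text
clock: 6.2
ee_pos: [0.673, 0.0368, 0.0851]
eef_rot: [0.0, 0.653, 0.757, -0.0]
ft_force: [-6.0, -0.8, 11.5]
grip_width: -0.002
grip_force: 5.8
```

```bash
python3 -m handwheel '{"rotation":[[0,0,0],[0,0,0]],"offset":[[0,0,-1],[0,0,0]],"hand":[0,0]}'
```

```text
clock: 6.4
ee_pos: [0.673, 0.0368, 0.085]
eef_rot: [0.0, 0.653, 0.757, -0.0]
ft_force: [-7.8, 0.6, 15.5]
grip_width: 0.0
grip_force: 7.4
```

The end stop is reached: the tip holds at 0.085 m while the force climbs. Now I raise the tool and look.

```bash
python3 -m handwheel '{"rotation":[[0,0,0],[0,0,0],[0,0,0],[0,0,0],[0,0,0]],"offset":[[0,0,5],[0,0,5],[0,0,10],[0,0,20],[0,0,30]],"hand":[0,0,0,0,0]}'
python3 -m handwheel '{"rotation":[[0,0,0],[0,0,0],[0,0,0]],"offset":[[0,0,40],[0,0,30],[0,0,0]],"hand":[0,30,30]}'
python3 - <<'E'
from h import *
for n in ["top","side"]:
    s=snapshot(n); cv2.imwrite(f"pics/{n}1.png",s["color"][:,:,::-1])
    for t in ["pod_a","green_marker","plunger_top"]:
        for d in masks_of(s,t)[:3]:
            p=pts(s,d["region"])
            if len(p)<5: continue
            print(n,t,round(d["p"],2),np.round(d["extent"]),"med",p.mean(0).round(3),"lo",np.percentile(p,2,0).round(3),"hi",np.percentile(p,98,0).round(3))
E
```

```text
clock: 6.9
ee_pos: [0.6707, 0.037, 0.1486]
eef_rot: [-0.002, 0.653, 0.757, -0.002]
ft_force: [0.7, 0.4, 0.2]
grip_width: 0.001
grip_force: 0.0
clock: 7.2
ee_pos: [0.6754, 0.0367, 0.2275]
eef_rot: [0.005, 0.653, 0.757, 0.003]
ft_force: [-0.2, -0.7, 0.3]
grip_width: 0.333
grip_force: 0.0
top pod_a 0.2 [374. 263.  20.  17.] med [ 0.525 -0.129  0.017] lo [ 0.507 -0.148  0.013] hi [ 0.543 -0.11   0.021]
top green_marker 0.65 [241. 275.  29.  39.] med [0.5   0.175 0.002] lo [ 0.458  0.147 -0.003] hi [0.54  0.204 0.005]
top plunger_top 0.48 [375. 185.  36.  39.] med [ 0.689 -0.122  0.098] lo [ 0.669 -0.154  0.001] hi [ 0.722 -0.101  0.158]
side pod_a 0.62 [248. 264.  22.  19.] med [0.517 0.02  0.014] lo [0.498 0.003 0.002] hi [0.537 0.042 0.018]
side green_marker 0.81 [202. 234.  43.  31.] med [0.497 0.165 0.   ] lo [ 0.456  0.123 -0.002] hi [0.537 0.207 0.003]
side plunger_top 0.73 [300. 196.  12.  17.] med [0.668 0.034 0.105] lo [0.655 0.02  0.078] hi [0.686 0.051 0.111]
```

View pics/side1.png

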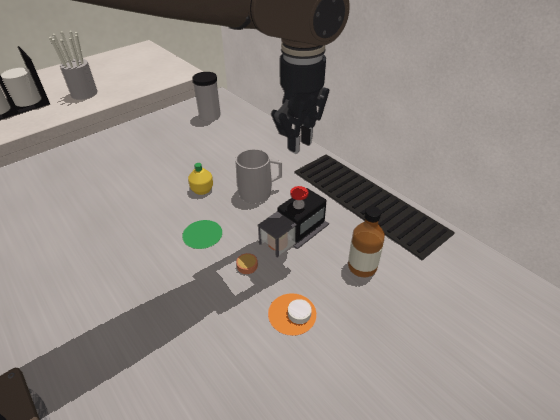

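Side view: the copper pod is out at pixel (248,264), about (0.518, 0.023), and the plunger is up. The other objects look unmoved. I'll go behind the pod with the fingers open 30 mm.

```bash
python3 -m handwheel '{"rotation":[[0,0,0],[0,0,0],[0,0,0],[0,0,0],[0,0,0]],"offset":[[-37,-16,0],[-37,-16,0],[-37,-17,0],[-37,-17,0],[0,0,0]],"hand":[30,30,30,30,30]}'
python3 -m handwheel '{"rotation":[[0,0,0],[0,0,0],[0,0,0],[0,0,0],[0,0,0]],"offset":[[0,0,-45],[0,0,-45],[0,0,-45],[0,0,-35],[0,0,0]],"hand":[30,30,30,30,30]}'
python3 - <<'E'
from h import *
s=snapshot("side"); cv2.imwrite("pics/side2.png",cv2.resize(s["color"][150:350,140:400],(780,600),interpolation=cv2.INTER_CUBIC)[:,:,::-1])
for d in masks_of(s,"pod_a")[:2]:
    p=pts(s,d["region"]); print(d["p"],d["extent"],p.mean(0).round(3),np.percentile(p,2,0).round(3),np.percentile(p,98,0).round(3))
print(r.sense()["ee_pos"])
E
```

```text
clock: 8.1
ee_pos: [0.5202, -0.0298, 0.2188]
eef_rot: [-0.002, 0.654, 0.756, -0.001]
ft_force: [0.9, 0.1, 0.5]
grip_width: 0.353
grip_force: 0.0
clock: 8.6
ee_pos: [0.5201, -0.0278, 0.0449]
eef_rot: [-0.006, 0.653, 0.757, -0.003]
ft_force: [-1.0, 0.1, 0.1]
grip_width: 0.354
grip_force: 0.0
[ 0.52482197 -0.0290099   0.05078891]
```

View pics/side2.png

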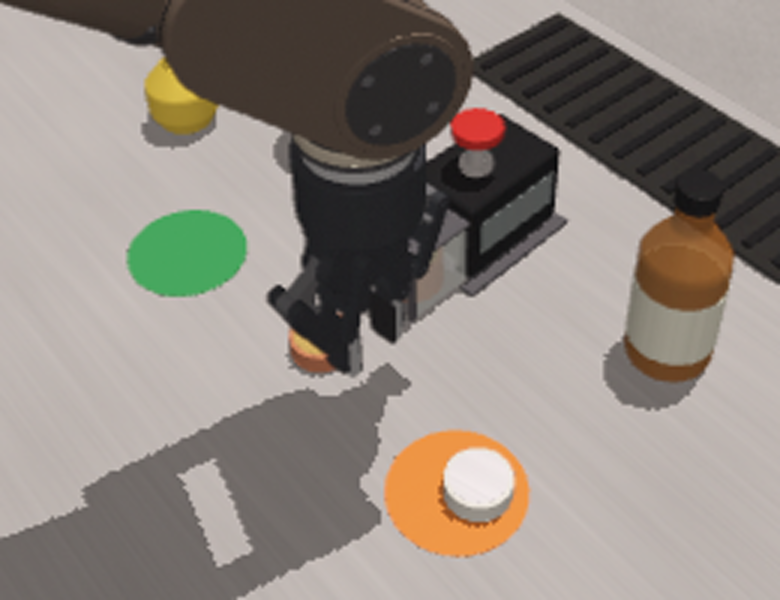

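The pod is behind the fingers at crop (312,350). The right knuckle at (430,220) looks close to the magazine, so I'll measure its clearance from depth before descending.

Run:
```python
from h import *
P=[]
for n in ["side","top"]:
    s=snapshot(n); P.append(pts(s,np.ones((420,560),bool)))
p=np.concatenate(P); t=np.array([.5248,-.029,.0508])
a=np.array([.989,.146]); d=np.array([-.146,.989])
q=p-t; u=q[:,:2]@a; w=q[:,:2]@d
for z in range(0,150,10):
    m=(q[:,2]*1000>=z)&(q[:,2]*1000<z+10)&(abs(w)<.035)&(abs(u)<.1)
    m1=m&(u<.05) ; 
    if m.sum()>3: print(z,m.sum(),(np.percentile(u[m],[1,99])*1000).round(),sorted((u[m]*1000).round())[-12::3])
```

```text
0 124 [-25.  99.] [np.float64(96.0), np.float64(97.0), np.float64(98.0), np.float64(99.0)]
10 131 [-29. 100.] [np.float64(96.0), np.float64(97.0), np.float64(99.0), np.float64(100.0)]
20 80 [-30.  28.] [np.float64(18.0), np.float64(18.0), np.float64(20.0), np.float64(27.0)]
30 67 [-30.  21.] [np.float64(17.0), np.float64(18.0), np.float64(19.0), np.float64(20.0)]
40 84 [-44.  39.] [np.float64(25.0), np.float64(28.0), np.float64(34.0), np.float64(38.0)]
50 165 [-50.  49.] [np.float64(42.0), np.float64(45.0), np.float64(45.0), np.float64(48.0)]
60 135 [-55.  53.] [np.float64(45.0), np.float64(48.0), np.float64(50.0), np.float64(51.0)]
70 168 [-59.  55.] [np.float64(48.0), np.float64(51.0), np.float64(54.0), np.float64(55.0)]
80 142 [-64.  60.] [np.float64(53.0), np.float64(56.0), np.float64(58.0), np.float64(59.0)]
90 247 [-67.  64.] [np.float64(58.0), np.float64(59.0), np.float64(61.0), np.float64(64.0)]
100 242 [-64.  63.] [np.float64(59.0), np.float64(60.0), np.float64(62.0), np.float64(63.0)]
110 75 [-42. -20.] [np.float64(-28.0), np.float64(-26.0), np.float64(-23.0), np.float64(-21.0)]
120 52 [-39. -20.] [np.float64(-34.0), np.float64(-33.0), np.float64(-31.0), np.float64(-28.0)]
130 138 [-38.  20.] [np.float64(-14.0), np.float64(-13.0), np.float64(14.0), np.float64(18.0)]
140 156 [-39.  21.] [np.float64(-11.0), np.float64(11.0), np.float64(15.0), np.float64(21.0)]
```

Below the 60 mm magazine top the hand is at most about 49 mm wide on that side. That leaves at least 7 mm of clearance, so I descend and push.

```bash
python3 -m handwheel '{"rotation":[[0,0,0],[0,0,0],[0,0,0],[0,0,0]],"offset":[[0,0,-20],[0,0,-18],[0,0,-8],[0,0,0]],"hand":[30,30,30,30]}'
python3 -m handwheel '{"rotation":[[0,0,0],[0,0,0],[0,0,0],[0,0,0],[0,0,0]],"offset":[[-0.8,5,0],[-0.7,5,0],[-0.7,5,0],[-0.7,5,0],[-0.7,5,0]],"hand":[30,30,30,30,30]}'
```

```text
clock: 9.2
ee_pos: [0.525, -0.0292, 0.0055]
eef_rot: [0.0, 0.653, 0.757, 0.0]
ft_force: [0.8, -0.0, 0.5]
grip_width: 0.354
grip_force: 0.0
clock: 9.7
ee_pos: [0.5209, -0.0036, 0.0051]
eef_rot: [0.0, 0.653, 0.757, 0.0]
ft_force: [-0.3, -0.7, 1.2]
grip_width: 0.357
grip_force: 0.1
```

```bash
python3 -m handwheel '{"rotation":[[0,0,0],[0,0,0],[0,0,0],[0,0,0],[0,0,0]],"offset":[[-0.7,5,0],[-0.7,5,0],[-0.7,5,0],[-0.7,5,0],[-0.7,5,0]],"hand":[30,30,30,30,30]}'
python3 -m handwheel '{"rotation":[[0,0,0],[0,0,0],[0,0,0],[0,0,0],[0,0,0]],"offset":[[-0.7,5,0],[-0.7,5,0],[-0.7,5,0],[-0.7,5,0],[-0.7,5,0]],"hand":[30,30,30,30,30]}'
python3 -m handwheel '{"rotation":[[0,0,0],[0,0,0],[0,0,0],[0,0,0],[0,0,0]],"offset":[[-0.7,5,0],[-0.7,5,0],[-0.7,5,0],[-0.7,5,0],[-0.7,5,0]],"hand":[30,30,30,30,30]}'
python3 - <<'E'
from h import *
for n in ["top","side"]:
    s=snapshot(n); cv2.imwrite(f"pics/{n}3.png",cv2.resize(s["color"][150:350,140:400],(780,600),interpolation=cv2.INTER_CUBIC)[:,:,::-1])
    for d in masks_of(s,"pod_a")[:3]:
        p=pts(s,d["region"]); print(n,d["p"],d["extent"],p.mean(0).round(3),np.percentile(p,2,0).round(3),np.percentile(p,98,0).round(3))
print(r.sense()["ee_pos"])
E
```

```text
clock: 10.2
ee_pos: [0.5173, 0.0213, 0.0048]
eef_rot: [-0.0, 0.653, 0.757, -0.0]
ft_force: [1.0, -0.9, 0.1]
grip_width: 0.35
grip_force: 0.2
clock: 10.7
ee_pos: [0.5138, 0.0463, 0.0048]
eef_rot: [-0.0, 0.653, 0.757, -0.0]
ft_force: [0.3, -0.1, 0.2]
grip_width: 0.35
grip_force: 0.2
clock: 11.2
ee_pos: [0.5103, 0.0713, 0.0048]
eef_rot: [-0.0, 0.653, 0.757, 0.0]
ft_force: [0.3, 0.2, 0.5]
grip_width: 0.352
grip_force: 0.1
[0.51026324 0.07104597 0.00475294]
```

View pics/side3.png

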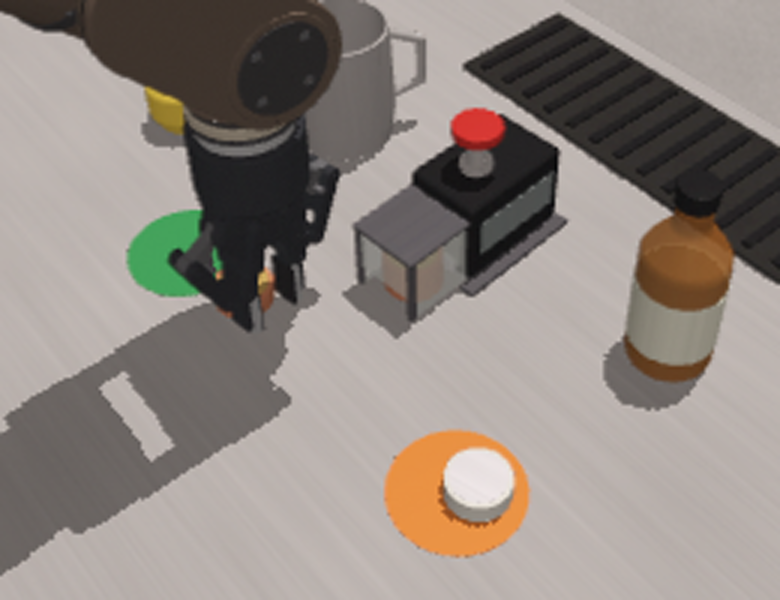

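The pod sits cradled between the two fingers at crop (250,290), with both pods still in the magazine. I continue to about y = 0.137.

```bash
python3 -m handwheel '{"rotation":[[0,0,0],[0,0,0],[0,0,0],[0,0,0],[0,0,0]],"offset":[[-0.7,5,0],[-0.7,5,0],[-0.7,5,0],[-0.7,5,0],[-0.7,5,0]],"hand":[30,30,30,30,30]}'
python3 -m handwheel '{"rotation":[[0,0,0],[0,0,0],[0,0,0],[0,0,0],[0,0,0]],"offset":[[-0.7,5,0],[-0.7,5,0],[-0.7,5,0],[-0.7,5,0],[-0.7,5,0]],"hand":[30,30,30,30,30]}'
python3 -m handwheel '{"rotation":[[0,0,0],[0,0,0],[0,0,0],[0,0,0],[0,0,0]],"offset":[[-0.7,5,0],[-0.7,4,0],[-0.7,3,0],[-0.5,2,0],[0,0,0]],"hand":[30,30,30,30,30]}'
python3 -m handwheel '{"rotation":[[0,0,0],[0,0,0],[0,0,0],[0,0,0],[0,0,0]],"offset":[[1,-5,0],[3,-15,0],[4,-25,0],[4,-25,0],[0,0,0]],"hand":[30,30,30,30,30]}'
python3 -m handwheel '{"rotation":[[0,0,0],[0,0,0],[0,0,0],[0,0,0],[0,0,0]],"offset":[[0,0,40],[0,0,45],[0,0,45],[0,-30,45],[0,-30,0]],"hand":[30,30,30,30,30]}'
python3 - <<'E'
from h import *
for n in ["top","side"]:
    s=snapshot(n); cv2.imwrite(f"pics/{n}4.png",cv2.resize(s["color"][150:350,140:400],(780,600),interpolation=cv2.INTER_CUBIC)[:,:,::-1])
    for t in ["pod_a","green_marker"]:
      for d in masks_of(s,t)[:3]:
        p=pts(s,d["region"]); print(n,t,d["p"],d["extent"],p.mean(0).round(3),np.percentile(p,2,0).round(3),np.percentile(p,98,0).round(3))
E
```

```text
clock: 11.9
ee_pos: [0.5068, 0.0964, 0.0048]
eef_rot: [-0.0, 0.653, 0.757, -0.0]
ft_force: [-1.1, -0.0, 0.2]
grip_width: 0.352
grip_force: 0.1
clock: 12.4
ee_pos: [0.5033, 0.1213, 0.0048]
eef_rot: [-0.0, 0.653, 0.757, -0.0]
ft_force: [-0.1, -1.1, -0.5]
grip_width: 0.349
grip_force: 0.1
clock: 12.9
ee_pos: [0.5007, 0.1351, 0.0048]
eef_rot: [-0.0, 0.653, 0.757, -0.0]
ft_force: [-0.1, 0.0, 0.4]
grip_width: 0.347
grip_force: 0.0
clock: 13.4
ee_pos: [0.5138, 0.0617, 0.0052]
eef_rot: [0.001, 0.655, 0.756, 0.0]
ft_force: [0.6, 1.0, -1.2]
grip_width: 0.353
grip_force: 0.0
clock: 13.9
ee_pos: [0.5169, 0.0063, 0.1842]
eef_rot: [0.006, 0.652, 0.758, 0.004]
ft_force: [0.6, 0.1, 0.5]
grip_width: 0.352
grip_force: 0.0
top pod_a 0.73 [244.2, 275.1, 19.0, 23.3] [0.496 0.161 0.015] [ 0.476  0.141 -0.001] [0.517 0.182 0.021]
top green_marker 0.66 [244.1, 274.5, 41.1, 36.4] [0.498 0.165 0.002] [ 0.456  0.124 -0.003] [0.54  0.205 0.012]
side pod_a 0.71 [202.7, 232.2, 19.6, 17.3] [0.494 0.156 0.014] [0.475 0.14  0.001] [0.515 0.179 0.018]
side green_marker 0.73 [200.6, 234.9, 43.5, 31.6] [0.495 0.157 0.   ] [ 0.457  0.123 -0.002] [0.538 0.203 0.003]
```

View pics/side4.png

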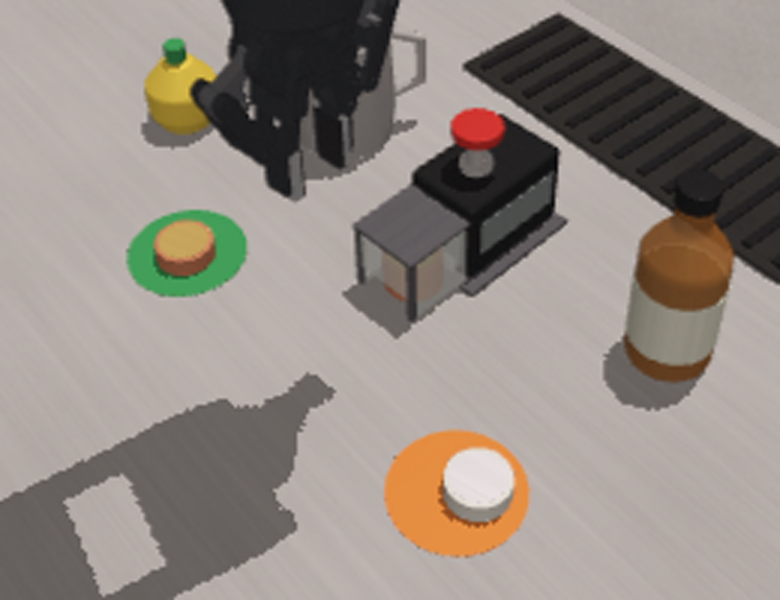

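The pod lies flat at crop (185,248), centred on the green marker to within about 4 mm. The plunger is up and the bystanders visible here (pitcher partly hidden by the arm) look unmoved. Handing in.

```bash
python3 -m handwheel '{"rotation":[[0,0,0],[0,0,0]],"offset":[[0,0,0],[0,0,0]],"hand":[30,30]}' && python3 -c "
from rig import workorder
print(workorder.close_job())"
```

```text
clock: 14.4
ee_pos: [0.5124, 0.0078, 0.1757]
eef_rot: [-0.001, 0.653, 0.757, -0.0]
ft_force: [-0.2, -0.0, 0.5]
grip_width: 0.348
grip_force: 0.0
the job is handed in; nothing more can be done
None
```

The job is handed in at about 14 s on the clock (no verdict came back): one pod was dispensed with a single full press and pushed flat onto the green marker, about 4 mm off centre, with the plunger back up and nothing else seen to have moved.

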